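Hold the bottle tote's gate wide

ROBOT

A 6-joint arm with a two-finger parallel gripper is mounted at the origin on the work surface. World frame = base frame: x ahead of the robot, y to its left, z up, the work surface at z = 0. Lengths are in mm, angles in rad, forces in N, time in s.
With the tool pointing down it reaches from about 350 to 775 mm from the base axis. Payload 7.3 kg.
Tool frame: the origin (TCP) lies at the very end of the fingers, on their centre line; the grasp point (between the pads) lies 19 mm behind it; x points along the fingers, z is the direction in which the jaws open and shut, and the axes are right-handed (so a half turn about x gives the same grasp; the last joint's range is limited). The gripper opens to 92 mm and grips with 3 to 60 N. Pads are 19 mm wide; open, the fingers measure 130 mm over their backs; the gripper's body (75 mm by 190 mm) begins 47 mm behind the grasp point.
Start: joints at [1.157, 0.342, 1.524, -0, 1.275, -0.146], TCP at [138.905, 506.311, 226.741] pointing down, gripper open.
Joint ranges: [-2.53, 2.53], [-0.77, 2.02], [0.04, 2.7], [-1, 4.14], [0.28, 2.66], [-3.11, 3.11]. Speed limits (rad/s): [2.57, 2.57, 3.14, 3.14, 3.14, 3.14].

INTERFACE

Orientations are given as [roll, pitch, yaw] about the fixed x, y, z axes, in that order (R = Rz(yaw) Ry(pitch) Rx(roll)).
In Python, from plant import * gives the robot as it stands.
- The arm moves only by the tool carry_out, never from a script. Its argument "rows" is a list of rows, each a list of 4 numbers: the shift along the world's x, y, z in mm, then the turn about the world's z in degrees. In form: [[x, y, z, twist], ...]. A call has 1 to 20 rows; each row is the pose to reach, as a shift and turn from the pose measured when the call began; what a row does not reach only later rows make up. A row lasts 1/12 s, in which the tool goes at most 41.7 mm and 7.16 degrees, less where a joint would pass 70% of its speed; a pose out of reach is approached as far as the arm can. A call with a gripper value outside its range is refused whole. "hand" is the finger opening in mm, from 0 to 91.8, set as the call begins (left out, the last holds). The fingers move at their own pace and stop on an object; the grip force is fixed at half the most. Time passes only in rows, so rows that repeat a pose let the fingers close. It gives the time, the measured TCP pose, the force and the opening at its end, in the units of the state.
- get_obs(): the state, without advancing time (a new reading comes with each control period).
- capture(name): name is "scene" or "top" or "wrist"; returns the picture (400x640x3 uint8, red, green, blue); there is no depth.
- camera_info(name): a dict with "camera_matrix" (3x3 intrinsics, pixels), "pose" (4x4, takes a point from camera to world coordinates); the wrist camera has in their place "mount" (4x4, takes a point from camera to tool coordinates, whose origin is the TCP and whose axes are the tool frame's). Camera axes: x right, y down, z forward; pixel columns grow to the right and rows downward; lengths in mm; the calibration is good to about 2 mm. The wrist camera is an equidistant fisheye: a pixel r from the principal point sees the ray r / f radians off the axis. A picture is of the moment at which its call begins: read the wrist's pose just before it. camera_info takes no time and is no camera call.
- close_job(): hands the job in, once; it reports no verdict.
The state is a dict: "time": time; "joint_positions": joint angles; "dq": joint speeds; "tau": joint torques, N m; "tool_pos": TCP position; "tcp_rot": TCP orientation; "contact_force": force on the tool from outside, world axes, zero at the start; "moment": the same for the moment, N m; "grip_width": finger opening in mm.
Only numpy, scipy, OpenCV 4.12 (cv2) and the standard library are available. Lean on these libraries where they do the work, as an engineer would, in place of code of your own. Each camera call takes 0.05 s, during which the arm holds its last target. There are 200 camera calls.

TASK

The packer needs the bottles in the grey tote. Squeeze shut the two finger catches on the gate's top rail, first the one beside the handle post and then the one nearer the hinge (it is blocked until then), each by pressing its two tabs fully together between the fingers; then swing the gate outward past its detent until it stands about square to the tote's side, and finish while still holding it wide open there, because it springs back when let go. Leave the other things on the table alone.

Things in the scene. Friction and masses are not known exactly. Their poses are not given: they have to be found in the camera images.
- tote: grey plastic bottle tote fixed to the table, 276 x 226 mm on plan, walls 110 mm high, open on top, with four small dark bottles (tops at 136 mm) in a row along its closed y = -72 mm side; origin at the centre of its underside. The steel gate closes its +y side: hinge at (-125, 110) mm at the end nearest the robot, free end towards +x
- gate (a joint): gate angle in rad: 0 closed, grows as the gate swings outward (counter-clockwise seen from above) to a stop at 1.6. A sprung roller detent resists from about 0.3 to 0.6 rad (up to about 5 N at the handle) and is passed by 0.9; a spring always pulls the gate back (about 1.3 N at the handle at 0.75 rad, 2.5 N at 1.4 rad); let go, it falls back to rest on the detent at about 0.75
- hinge (a point): point on the gate's vertical hinge axis, 135 mm above the table; axes turn with the gate (x along the gate to the handle, y out of the tote, z up)
- handle_mid (a point): centre of the exposed part of the handle post: an upright round black post, 16 mm in diameter, standing on the free end of the gate's top rail (from 110 to 155 mm above the table), 200 mm from the hinge axis; this point is 135 mm above the table. Same axes as hinge. The gate's rail is 18 mm thick and ends 30 mm beyond the post
- catch_a_mid (a point): point in the gate's plane between the tabs of catch A (first); 135 mm from the hinge, 65 mm from the post. Half-way up the tabs, 130 mm above the table. Fixed tab's outer face at y = -17 mm from it, sliding tab's at y = +29 mm (+17 mm when squeezed): 46 mm wide before, 34 mm after. Axes: x along the gate to the handle, y out of the tote, z up
- catch_b_mid (a point): point in the gate's plane between the tabs of catch B (second); 70 mm from the hinge; blocked until A is squeezed. Half-way up the tabs, 130 mm above the table. Fixed tab's outer face at y = -17 mm from it, sliding tab's at y = +29 mm (+17 mm when squeezed): 46 mm wide before, 34 mm after. Axes: x along the gate to the handle, y out of the tote, z up
- catch_a (a joint): travel of catch A's sliding tab in m: 0 as it stands, 0.012 fully squeezed (about 6 N); it stays where it is left and lifts the gate's first bolt. The catch is two upright black tabs, each 24 mm long (along the gate), 5 mm thick, from the rail top (110 mm above the table) up to 150 mm: a fixed one on the tote's inner side and this sliding one outside
- catch_b (a joint): travel of catch B's sliding tab in m: 0 as it stands, 0.012 fully squeezed (about 6 N); it stays where it is left and lifts the gate's second bolt. The catch is two upright black tabs, each 24 mm long (along the gate), 5 mm thick, from the rail top (110 mm above the table) up to 150 mm: a fixed one on the tote's inner side and this sliding one outside
- oil_bottle: bystander: dark glass bottle, 60 mm in diameter, 200 mm tall; origin at the centre of its underside
- screw_cap: bystander: black screw cap, 38 mm in diameter, 16 mm tall; origin at the centre of its underside
- measure_jug: bystander: clear jug, 100 mm in diameter, 120 mm tall, with a handle; origin at the centre of its underside
- label_tub: bystander: white tub, 110 mm in diameter, 112 mm tall; origin at the centre of its underside

How it is judged (in metres and radians):
On the way, in this order (a step that is already met when the one before it is completed fails the run):
1. catch A (beside the handle post) is squeezed home between the fingers while catch B is still out (value of joint catch_a above 0.01 m and contact force between the fingers and gate_c6 above 1 N and contact force between the fingers and catch_a above 1 N and value of joint catch_b below 0.005 m and value of joint gate below 0.2 rad), for 0.1 s.
2. catch B (nearer the hinge) is squeezed home between the fingers (value of joint catch_b above 0.01 m and contact force between the fingers and gate_c7 above 1 N and contact force between the fingers and catch_b above 1 N and value of joint gate below 0.25 rad), for 0.1 s.
3. the gate is swung past its detent (value of joint gate above 0.9 rad), for 0.05 s.
At the end, for the whole second after the job is handed in: the gate stands still at 1.2 rad or more (about square to the tote's side), held there by the fingers (more than 0.5 N between fingers and gate, nothing else propping it), both catches still squeezed in, and no bystander moved by 30 mm or more (value of joint gate above 1.2 rad and velocity of joint gate between -0.15 and 0.15 rad/s and contact force between the fingers and gate above 0.5 N and value of joint each of catch_a, catch_b above 0.009 m and distance of each of oil_bottle, screw_cap, measure_jug, label_tub from where it was at the start of the episode below 0.03 m and contact force between gate and oil_bottle below 0.1 N and contact force between gate and screw_cap below 0.1 N and contact force between gate and measure_jug below 0.1 N and contact force between gate and label_tub below 0.1 N); the arm keeps its last pose, push and grip.
It fails at once if a bystander (bottle, cap, jug or tub) is knocked or moved by more than 30 mm (distance of any of oil_bottle, screw_cap, measure_jug, label_tub from where it was at the start of the episode above 0.03 m).
It also fails if it takes over 53 s, if anything falls off the work surface, if the arm or the gripper's body presses on something with over 40 N, if the wrist force passes 120 N, or if a joint passes its speed limit or range.

## Working session

There is one attempt and no reset: what is moved stays moved. The work goes in short steps, Python scripts to look and compute and a tool call to move; the robot and the scene stay as the last step left them, time stands still between calls to the robot, and variables do not carry over. Pictures are saved under pics/ and viewed, about 8 in all and at most 12, crops included, and the job is handed in when it is done.

Besides the shell and the picture viewer there is one more tool, called after "Request:" as a command line: name --pt "numbers of a row" for each row, then --argument value for the rest. carry_out: Moves the arm, as the interface text tells. Its arguments: {"type":"object","properties":{"rows":{"type":"array"},"hand":{"type":"number"}},"required":["rows"]}

```bash
mkdir -p pics; python3 - <<'E'
from plant import *
import cv2,numpy as np
o=get_obs();print({k:np.round(v,3).tolist() for k,v in o.items()})
for n in("scene","top"):
    c=camera_info(n);print(n,np.round(c["camera_matrix"],1).tolist(),np.round(c["pose"],4).tolist())
    cv2.imwrite(f"pics/{n}0.png",capture(n)[:,:,::-1])
print(camera_info("wrist"))
E
```

```text
{'time': 0.0, 'joint_positions': [1.157, 0.343, 1.525, 0.0, 1.275, -0.146], 'dq': [0.0, -0.001, 0.002, 0.001, 0.001, -0.002], 'tau': [0.001, -43.125, -24.422, 0.072, 0.056, -0.0], 'tool_pos': [138.748, 505.924, 226.059], 'tcp_rot': [2.987, 1.569, -1.994], 'contact_force': [0.3, 0.243, 0.086], 'moment': [0.001, 0.014, -0.028], 'grip_width': 91.414}
scene [[453.1, 0.0, 320.4], [0.0, 453.1, 199.9], [0.0, 0.0, 1.0]] [[-0.7038, 0.3694, -0.6068, 1284.8726], [0.7103, 0.3846, -0.5896, 733.8603], [0.0155, -0.846, -0.533, 789.6491], [0.0, 0.0, 0.0, 1.0]]
top [[478.2, 0.0, 324.7], [0.0, 478.2, 199.6], [0.0, 0.0, 1.0]] [[0.0202, -0.9935, 0.1119, 356.8657], [-0.9998, -0.0207, -0.0031, 0.5804], [0.0054, -0.1118, -0.9937, 1625.4874], [0.0, 0.0, 0.0, 1.0]]
{'camera_matrix': array([[309.70691629,   0.        , 319.17442752],
       [  0.        , 309.70691629, 198.26808411],
       [  0.        ,   0.        ,   1.        ]]), 'mount': array([[ 3.07243844e-04, -2.86965713e-01,  9.57940805e-01,
        -1.58545068e+02],
       [-2.80597221e-04, -9.57940837e-01, -2.86965633e-01,
         7.77856470e+01],
       [ 9.99999913e-01, -1.80627103e-04, -3.74843207e-04,
        -4.02712598e-01],
       [ 0.00000000e+00,  0.00000000e+00,  0.00000000e+00,
         1.00000000e+00]])}
```

View pics/top0.png

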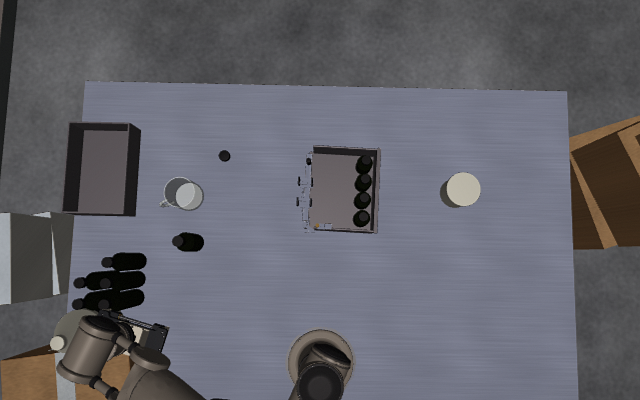

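View pics/scene0.png

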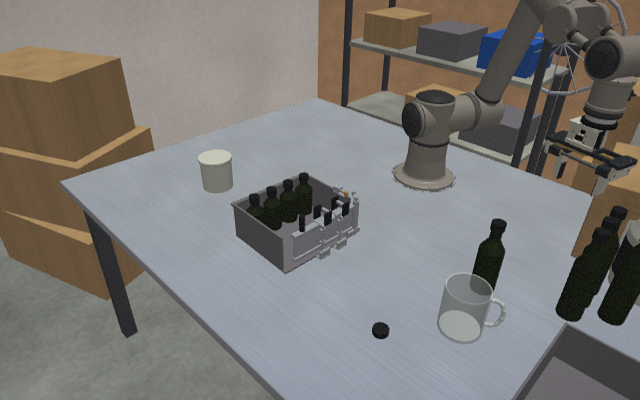

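The top view shows the tote at about (345,190) with its gate on the left side at x≈305. The tabs are near (300-310, 181) and (300-310, 202), and the post is near (309,161). The scene view shows the jug (465,305), the bottle (488,260), the cap (380,330) and the tub (216,170), all clear of the gate. Next I'll enlarge the tote in both views.

```bash
python3 - <<'E'
import cv2,numpy as np
a=cv2.imread("pics/top0.png")[140:240,290:390]
b=cv2.imread("pics/scene0.png")[165:275,228:368]
a=cv2.resize(a,(400,400),interpolation=cv2.INTER_CUBIC)
b=cv2.resize(b,None,fx=400/140,fy=400/140,interpolation=cv2.INTER_CUBIC)
b=cv2.copyMakeBorder(b,0,400-b.shape[0],0,0,cv2.BORDER_CONSTANT)
cv2.imwrite("pics/crop.png",np.hstack([a,b]))
E
```

```text
(no output)
```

View pics/crop.png

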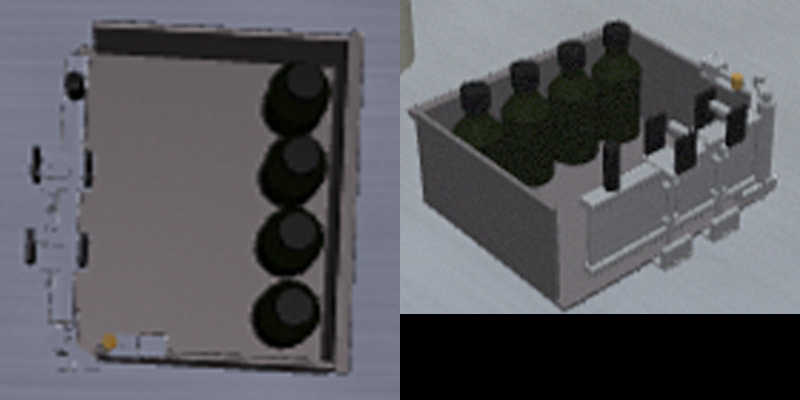

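The crop shows, in full-image pixels:

| Feature | Top view | Scene view |
|---|---|---|
| Post top | (308.5,161) | (302,215) |
| Catch A tab tops, inner / outer | (312,181.8) / (299,181.3) | (317.6,206.3) / (328.1,213) |
| Catch B tab tops, inner / outer | (310.8,202.3) / (297.5,201.5) | (335.1,197.2) / (346,201.8) |

I'll fit the gate pose from these.

```bash
cat > h.py <<'E'
from plant import *
import numpy as np,cv2
from scipy.optimize import least_squares
def gp(p,q): # gate frame (hinge origin, xy yaw) -> world
    c,s=np.cos(p[2]),np.sin(p[2]); q=np.atleast_2d(q)
    return np.c_[p[0]+c*q[:,0]-s*q[:,1],p[1]+s*q[:,0]+c*q[:,1],q[:,2]]
E
python3 - <<'E'
from h import *
P=np.array([[200,0,155],[135,-14.5,150],[135,26.5,150],[70,-14.5,150],[70,26.5,150]],float)
uv={"top":[[308.5,161],[312,181.8],[299,181.3],[310.8,202.3],[297.5,201.5]],
"scene":[[301.9,215],[317.6,206.3],[328.1,213],[335.1,197.2],[346,201.8]]}
def res(p):
    r=[]
    for n in uv:
        c=camera_info(n);T=np.linalg.inv(c["pose"]);W=gp(p,P)
        X=W@T[:3,:3].T+T[:3,3];x=X@np.array(c["camera_matrix"]).T
        r.append(x[:,:2]/x[:,2:]-uv[n])
    return np.concatenate(r)
f=least_squares(lambda p:res(p).ravel(),[400,60,0.])
print(f.x,np.round(res(f.x),1).tolist())
for n in(200,135,70):print(n,gp(f.x,[n,0,130]))
print("tote centre",gp(f.x,[125,-110,0]))
for n,(u,v),z in(("bottle",(179,241),200),("cap",(224,156),16),("jug",(178,190),120)):
    c=camera_info("top");d=c["pose"][:3,:3]@np.linalg.inv(c["camera_matrix"])@[u,v,1];o=c["pose"][:3,3];print(n,o+d*(z-o[2])/d[2])
for t in(.9,1.25,1.35):print(t,gp([f.x[0],f.x[1],f.x[2]+t],[200,0,135]))
E
```

```text
[ 4.44904404e+02  5.71049740e+01 -3.73025770e-02] [[-0.2, -0.7], [-0.3, -0.4], [-0.5, -0.7], [-0.4, -0.2], [-0.3, -0.2], [0.3, -0.2], [-0.3, -1.5], [0.2, -1.7], [-0.0, -1.2], [0.0, 0.3]]
200 [[644.76527185  49.64618868 130.        ]]
135 [[579.81048978  52.0702939  130.        ]]
70 [[514.85570771  54.49439913 130.        ]]
tote centre [[565.71511446 -57.48024418   0.        ]]
bottle [384.75561661 425.56104093 200.        ]
cap [680.80342214 342.56450169  16.        ]
jug [547.24756551 461.30976005 120.        ]
0.9 [[574.98257896 209.0249147  135.        ]]
1.25 [[515.00327751 244.41794184 135.        ]]
1.35 [[495.95298156 250.48036727 135.        ]]
```

```bash
cat >> h.py <<'E'
from scipy.spatial.transform import Rotation as R
G=[444.9,57.1,-0.0373]
def st(th=0.):
    o=get_obs();M=R.from_euler("xyz",o["tcp_rot"]).as_matrix()
    n=np.degrees(np.arctan2(M[1,2],M[0,2]))
    print("t",round(o["time"],2),"tcp",np.round(o["tool_pos"],1),"xax",np.round(M[:,0],3),"jawdeg",round(n,1),"twist to gate normal",round((np.degrees(G[2]+th)+90-n+90)%180-90,1),"F",np.round(o["contact_force"],1),"w",round(o["grip_width"],1),"q",np.round(o["joint_positions"],2))
    return o
E
python3 - <<'E'
from h import *
o=st()
print(gp(G,[135,0,160])-o["tool_pos"])
E
```

```text
t 0.1 tcp [138.7 506.  226.1] xax [-0.001 -0.001 -1.   ] jawdeg 74.7 twist to gate normal 13.2 F [-0.4 -1.   1.3] w 91.5 q [ 1.16  0.34  1.52 -0.    1.28 -0.15]
[[ 441.06011165 -453.90542844  -66.12742486]]
```

Request:
carry_out --pt "25 -25 20 2" --pt "55 -55 20 4" --pt "85 -87 20 6" --pt "115 -118 20 8" --pt "145 -149 20 10" --pt "175 -180 20 12" --pt "205 -211 20 13.2" --pt "235 -242 20 13.2" --pt "265 -273 20 13.2" --pt "295 -304 15 13.2" --pt "325 -335 10 13.2" --pt "355 -366 0 13.2" --pt "385 -397 -10 13.2" --pt "415 -428 -20 13.2" --pt "441 -454 -26 13.2" --pt "441 -454 -26 13.2" --pt "441 -454 -26 13.2" --pt "441 -454 -26 13.2" --hand 80

```text
time: 1.6
tool_pos: [579.6, 51.2, 198.9]
tcp_rot: [1.958, 1.568, -2.793]
contact_force: [-0.3, 0.2, -1.3]
grip_width: 80.1
```

```bash
python3 - <<'E'
from h import *
o=st()
im=capture("wrist")
c=camera_info("wrist");T=c["mount"];f=c["camera_matrix"][0,0];cx,cy=c["camera_matrix"][:2,2]
M=R.from_euler("xyz",o["tcp_rot"]).as_matrix()
b=im[:,:,::-1].copy()
P=gp(G,[[200,0,155],[135,-14.5,150],[135,26.5,150],[70,-14.5,150],[70,26.5,150]])
X=((P-o["tool_pos"])@M-T[:3,3])@T[:3,:3]
th=np.arctan2(np.hypot(X[:,0],X[:,1]),X[:,2]);u=X[:,:2]/np.hypot(X[:,0],X[:,1])[:,None]*th[:,None]*f+[cx,cy]
print(u.round(1).tolist())
for p in u:
    if 0<=p[0]<640 and 0<=p[1]<400: cv2.drawMarker(b,tuple(int(round(v)) for v in p),(0,0,255),cv2.MARKER_CROSS,8,1)
cv2.imwrite("pics/w1.png",b)
E
```

```text
t 1.6 tcp [579.6  51.2 198.9] xax [-0.003 -0.001 -1.   ] jawdeg 87.7 twist to gate normal 0.1 F [-0.3  0.2 -1.3] w 80.1 q [-0.04  0.47  1.4  -0.    1.27 -1.57]
[[321.1, 298.9], [300.9, 219.8], [358.0, 219.6], [299.3, 128.0], [360.6, 128.2]]
```

View pics/w1.png

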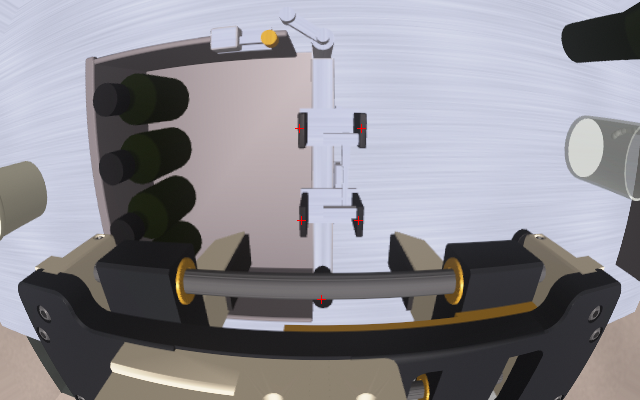

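The wrist view confirms the fit: the predicted marks sit on the tab tops of A at (301/358,220) and B at (299/361,128), within about 1 mm. I'll descend and squeeze A.

Request:
carry_out --pt "0 1 -20 0" --pt "0 1 -40 0" --pt "0 1 -60 0" --pt "0 1 -75 0" --pt "0 1 -83 0" --pt "0 1 -83 0" --pt "0 1 -83 0" --pt "0 1 -83 0"

```text
time: 2.32
tool_pos: [579.7, 53.6, 117.9]
tcp_rot: [-2.796, 1.57, -1.263]
contact_force: [0.2, -0.0, -0.0]
grip_width: 80.2
```

Request:
carry_out --pt "0 0 0 0" --pt "0 0 0 0" --pt "0 0 0 0" --pt "0 0 0 0" --pt "0 0 0 0" --pt "0 0 0 0" --pt "0 0 0 0" --pt "0 0 0 0" --pt "0 0 0 0" --pt "0 0 0 0" --pt "0 0 0 0" --pt "0 0 0 0" --hand 20

```text
time: 3.32
tool_pos: [579.9, 53.7, 118.4]
tcp_rot: [-2.097, 1.57, -0.564]
contact_force: [-1.0, 1.3, 5.6]
grip_width: 33.6
```

Request:
carry_out --pt "0 0 0 0" --pt "0 0 0 0" --pt "0 0 0 0" --pt "0 0 0 0"

```text
time: 3.65
tool_pos: [579.9, 53.6, 118.3]
tcp_rot: [-2.078, 1.57, -0.545]
contact_force: [-0.9, 0.4, 3.3]
grip_width: 33.7
```

Request:
carry_out --pt "0 0 0 0" --pt "0 0 0 0" --pt "0 0 0 0" --pt "0 0 0 0" --pt "0 0 0 0" --pt "0 0 0 0" --pt "0 0 20 0" --pt "0 0 45 0" --pt "-20 1 45 0" --pt "-40 1.5 45 0" --pt "-65 1.5 45 0" --pt "-65 1.5 45 0" --pt "-65 1.5 25 0" --pt "-65 1.5 5 0" --pt "-65 1.5 -2 0" --pt "-65 1.5 -2 0" --pt "-65 1.5 -2 0" --hand 80

```text
time: 5.07
tool_pos: [515.3, 55.1, 116.5]
tcp_rot: [-2.249, 1.57, -0.716]
contact_force: [0.6, -0.4, -0.2]
grip_width: 80.0
```

```bash
python3 - <<'E'
from h import *
o=st()
cv2.imwrite("pics/w2.png",capture("wrist")[:,:,::-1])
E
```

```text
t 5.07 tcp [515.3  55.1 116.5] xax [ 0.001 -0.001 -1.   ] jawdeg 87.8 twist to gate normal 0.0 F [ 0.6 -0.4 -0.2] w 80.0 q [-0.04  0.45  1.7  -0.    1.   -1.57]
```

View pics/w2.png

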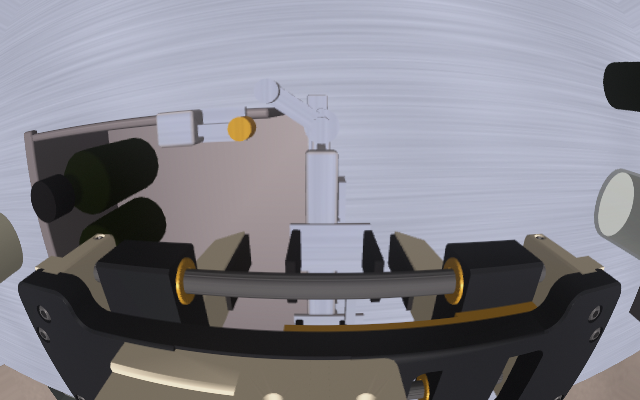

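The fingers straddle catch B (tabs at (293,255) and (373,252)). B is still out and the gate is closed. I'll squeeze B, then move to the post.

Request:
carry_out --pt "0 0 0 0" --pt "0 0 0 0" --pt "0 0 0 0" --pt "0 0 0 0" --pt "0 0 0 0" --pt "0 0 0 0" --pt "0 0 0 0" --pt "0 0 0 0" --pt "0 0 0 0" --pt "0 0 0 0" --pt "0 0 0 0" --pt "0 0 0 0" --pt "0 0 0 0" --pt "0 0 0 0" --pt "0 0 0 0" --pt "0 0 0 0" --hand 20

```text
time: 6.45
tool_pos: [516.0, 56.0, 117.5]
tcp_rot: [-1.228, 1.567, 0.304]
contact_force: [0.9, 6.1, 3.5]
grip_width: 33.6
```

Request:
carry_out --pt "0 0 0 0" --pt "0 0 0 0" --pt "0 0 0 0" --pt "0 0 0 0" --pt "0 0 0 0" --pt "0 0 0 0" --pt "0 0 25 0" --pt "0 0 55 0" --pt "30 -2 55 0" --pt "60 -3 55 0" --pt "90 -5 55 0" --pt "120 -6 55 0" --pt "129 -6.5 55 0" --pt "129 -6.5 55 0" --pt "129 -6.5 30 0" --pt "129 -6.5 5 0" --pt "129 -6.5 0 0" --pt "129 -6.5 0 0" --pt "129 -6.5 0 0" --hand 80

```text
time: 8.03
tool_pos: [644.9, 49.5, 118.4]
tcp_rot: [-1.273, 1.567, 0.26]
contact_force: [0.6, 0.7, -0.7]
grip_width: 79.8
```

Request:
carry_out --pt "0 0 0 0" --pt "0 0 0 0" --pt "0 0 0 0" --pt "0 0 0 0" --pt "0 0 0 0" --pt "0 0 0 0" --pt "0 0 0 0" --pt "0 0 0 0" --pt "0 0 0 0" --pt "0 0 0 0" --pt "0 0 0 0" --pt "0 0 0 0" --pt "0 0 0 0" --pt "0 0 0 0" --pt "0 0 0 0" --pt "0 0 0 0" --hand 5

```text
time: 9.37
tool_pos: [645.0, 51.3, 118.3]
tcp_rot: [-0.818, 1.566, 0.716]
contact_force: [1.4, 5.4, -1.0]
grip_width: 15.1
```

```bash
python3 - <<'E'
from h import *
o=st()
p0=gp(G,[200,0,0])[0]
for d in range(0,76,5):
    p=gp([G[0],G[1],G[2]+np.radians(d)],[200,0,0])[0];print(d,np.round(p-p0)[:2])
cv2.imwrite("pics/w3.png",capture("wrist")[:,:,::-1])
E
```

```text
t 9.37 tcp [645.   51.3 118.3] xax [ 0.004  0.003 -1.   ] jawdeg 87.9 twist to gate normal 0.0 F [ 1.4  5.4 -1. ] w 15.1 q [-0.04  0.65  1.31  0.    1.18 -1.58]
0 [0. 0.]
5 [-0. 17.]
10 [-2. 35.]
15 [-5. 52.]
20 [-10.  69.]
25 [-16.  85.]
30 [-23. 101.]
35 [-32. 116.]
40 [-42. 130.]
45 [-53. 144.]
50 [-66. 156.]
55 [-79. 167.]
60 [-93. 177.]
65 [-109.  185.]
70 [-124.  193.]
75 [-141.  199.]
```

View pics/w3.png

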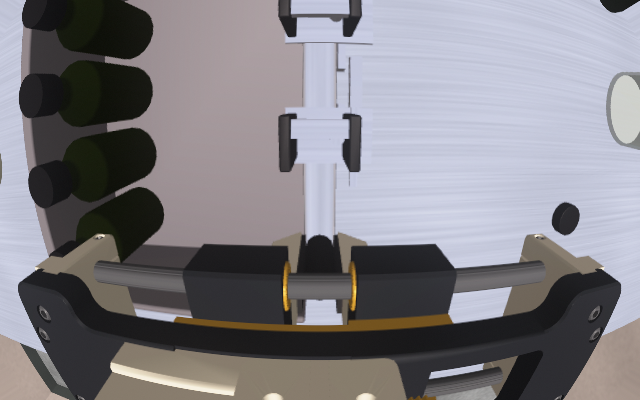

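Both catches look squeezed (tabs symmetric about the rail at x≈320). The post is gripped with a 15.1 mm opening. I'll swing along the arc, turning with the gate.

Request:
carry_out --pt "0 9 0 2.5" --pt "0 17 0 5" --pt "-1 26 0 7.5" --pt "-2 35 0 10" --pt "-3 43 0 12.5" --pt "-5 52 0 15" --pt "-7 60 0 17.5" --pt "-10 69 0 20" --pt "-13 77 0 22.5" --pt "-16 85 0 25" --pt "-20 93 0 27.5" --pt "-23 101 0 30" --pt "-28 109 0 32.5" --pt "-32 116 0 35" --pt "-37 123 0 37.5" --pt "-42 130 0 40" --pt "-42 130 0 40"

```text
time: 10.83
tool_pos: [602.2, 182.2, 118.3]
tcp_rot: [-0.682, 1.566, 1.552]
contact_force: [-1.1, 1.6, -0.1]
grip_width: 15.2
```

```bash
python3 - <<'E'
from h import *
o=st()
d=o["tool_pos"][:2]-G[:2];print("gate ang",np.arctan2(d[1],d[0])-G[2],np.hypot(*d))
for a in range(40,81,5):
    p=gp([G[0],G[1],G[2]+np.radians(a)],[200,0,0])[0];print(a,np.round(p[:2]-o["tool_pos"][:2]))
E
```

```text
t 10.83 tcp [602.2 182.2 118.3] xax [ 0.     0.005 -1.   ] jawdeg 128.0 twist to gate normal -40.1 F [-1.1  1.6 -0.1] w 15.2 q [ 0.17  0.63  1.37  0.01  1.15 -2.07]
gate ang 0.7094112449428935 200.992117365544
40 [ 1. -2.]
45 [-11.  11.]
50 [-23.  23.]
55 [-37.  34.]
60 [-51.  44.]
65 [-66.  53.]
70 [-82.  60.]
75 [-98.  66.]
80 [-115.   70.]
```

Request:
carry_out --pt "-6 6 0 2.5" --pt "-11 11 0 5" --pt "-17 17 0 7.5" --pt "-23 23 0 10" --pt "-30 29 0 12.5" --pt "-37 34 0 15" --pt "-44 39 0 17.5" --pt "-51 44 0 20" --pt "-58 49 0 22.5" --pt "-66 53 0 25" --pt "-74 57 0 27.5" --pt "-82 60 0 30" --pt "-90 63 0 32.5" --pt "-98 66 0 35" --pt "-108 68.5 0 38" --pt "-108 68.5 0 38" --pt "-108 68.5 0 38" --pt "-108 68.5 0 38"

```text
time: 12.33
tool_pos: [495.3, 251.1, 118.3]
tcp_rot: [-1.036, 1.565, 1.859]
contact_force: [3.2, 4.7, -3.6]
grip_width: 15.5
```

Request:
carry_out --pt "0 0 0 0" --pt "0 0 0 0" --pt "0 0 0 0" --pt "0 0 0 0" --pt "0 0 0 0" --pt "0 0 0 0" --pt "0 0 0 0" --pt "0 0 0 0" --pt "0 0 0 0" --pt "0 0 0 0" --pt "0 0 0 0" --pt "0 0 0 0"

```text
time: 13.33
tool_pos: [495.3, 251.1, 118.4]
tcp_rot: [-1.06, 1.565, 1.835]
contact_force: [3.0, 3.5, -3.2]
grip_width: 15.3
```

```bash
python3 - <<'E'
from h import *
o=st()
d=o["tool_pos"][:2]-G[:2];print("gate ang",np.arctan2(d[1],d[0])-G[2],np.hypot(*d))
a=capture("wrist");b=capture("scene");t=capture("top")
cv2.imwrite("pics/end.png",np.vstack([cv2.resize(a[:300],(640,300)),np.hstack([b[130:380,200:520],cv2.resize(t[120:250,160:400],(320,250))])])[:,:,::-1])
E
```

```text
t 13.33 tcp [495.3 251.1 118.4] xax [-0.001  0.005 -1.   ] jawdeg 165.9 twist to gate normal -78.0 F [ 3.   3.5 -3.2] w 15.3 q [ 0.33  0.5   1.59  0.01  1.05 -2.57]
gate ang 1.3539919857991336 200.4633002996814
```

View pics/end.png

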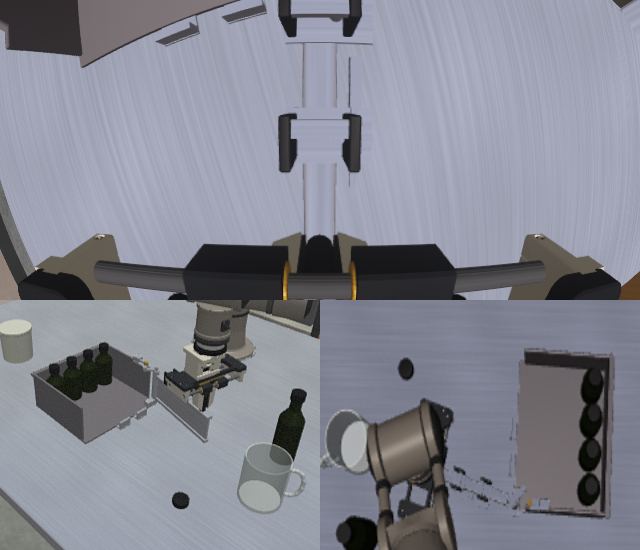

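The gate stands open at about 1.35 rad with the post still gripped at (319,250). Both tab pairs are closed and the bystanders haven't moved. I'm handing in the job.

```bash
python3 -c "
from plant import *
print(close_job())"
```

```text
the job is handed in; nothing more can be done
None
```

I squeezed catch A shut, then catch B, gripped the handle post and swung the gate past its detent. I handed the job in after about 13.5 s, with the gripper still holding the gate open. The hand-in gives no verdict, so these are my own last checks:

- **Catches:** the fingers closed to 33.6 mm on each catch, against 34 mm when fully squeezed. Both tab pairs still looked shut in the last wrist picture.
- **Gate angle:** about 1.35 rad, worked out from the tool position about 200 mm from the hinge. It held still for 1 s.
- **Grip on the post:** the opening was 15.3 mm on the 16 mm post. The wrist force was only a few newtons.
- **Bystanders:** the bottle, cap, jug and tub looked where they were at the start, and the gate is clear of them. I judged this by eye and did not measure it.

No check failed or disagreed.

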